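# Flip the stop down and tip the offcut into the crosscut jig

### The arm

A 6-joint arm with a two-finger parallel gripper is mounted at the origin on a cart in front of the work surface, level with it; the furniture and walls round the work are solid. World frame = base frame: x ahead of the robot, y to its left, z up, the work surface at z = 0. Lengths are in m, angles in rad, forces in N, time in s.
With the tool pointing down it reaches from about 0.35 to 0.975 m from the base axis. Payload 4.9 kg.
Tool frame: the origin (TCP) lies at the very end of the fingers, on their centre line; the grasp point (between the pads) lies 19 mm behind it (manip.hold_point_z is the distance from the TCP to the grasp point, in m); y points along the fingers, z is the direction in which the jaws open and shut, and the axes are right-handed (so a half turn about y gives the same grasp; the last joint's range is limited). The gripper opens to 85 mm and grips with 20 to 120 N. Pads are 22 mm wide; open, the fingers measure 114 mm over their backs; the gripper's body (76 mm by 85 mm) begins 54 mm behind the grasp point. The pads swing forward as they close: fully open they stand 13 mm farther back than shut.
Start: joints at [-0.119, 0.053, 1.613, -0, 1.476, -0.119], TCP at [0.625, 0, 0.231] pointing down, gripper open.
Joint ranges: [-3.01, 3.01], [-1.01, 2.22], [0.06, 2.58], [-1.02, 4.17], [0.09, 2.62], [-3.14, 3.14]. Speed limits (rad/s): [2.57, 2.57, 3.14, 3.14, 3.14, 3.14].

### API

Orientations are given as a unit quaternion [w, x, y, z].
In Python, from plant import manip gives the robot as it stands.
- The arm moves only by the tool servo_tool, never from a script. Its argument "deltas" is one flat list of numbers, 6 for each row, row after row: the shift along the tool's x, y, z in units of 0.03 m (1.0 is 0.03 m), then the turn, a rotation vector about the tool's x, y, z in units of 0.1 rad (1.0 is 0.1 rad). In form: [x, y, z, rx, ry, rz, x, y, z, rx, ry, rz, ...]. A call has 1 to 12 rows; each row shifts and turns the commanded pose from where the row before left it, along the tool's axes as they then stand; what a row does not reach is not made up. A row lasts 1/8 s, in which the tool goes at most 62.5 mm and 10.7 degrees, less where a joint would pass 70% of its speed; a pose out of reach is approached as far as the arm can. A call with a number of a shift or a turn outside -1 to 1 is refused whole. A call with a gripper value outside its range is refused whole. "grip" is the gripper command: -1 is shut, 1 is fully open, values between are in proportion, set as the call begins (left out, the last holds). The fingers move at their own pace and stop on an object; the grip force is fixed at half the most. Time passes only in rows, so rows that do not move let the fingers close. It gives the time, the measured TCP pose, the force and the opening at its end, in the units of the state.
- manip.state(): the state, without advancing time (a new reading comes with each control period).
- manip.grab_frame(name): name is "scene" or "side" or "wrist"; returns a dict with "image" (420x560x3 uint8, red, green, blue), "range_z" (420x560 float32, m along the optical axis (not along the pixel's ray), 0 where there is no reading), "fx", "fy", "cx", "cy" (pixels), "world_to_cam" (4x4, takes a point from world to camera coordinates); the wrist camera has in their place "hand_eye" (4x4, takes a point from camera to tool coordinates, whose origin is the TCP and whose axes are the tool frame's). Camera axes: x right, y down, z forward; pixel columns grow to the right and rows downward; lengths in m; the calibration is good to about 2 mm. The wrist camera is an equidistant fisheye: a pixel r from the principal point sees the ray r / f radians off the axis. A picture is of the moment at which its call begins: read the wrist's pose just before it.
- manip.job_done(): hands the job in, once; it reports no verdict.
The state is a dict: "time": time; "joint_pos": joint angles; "joint_vel": joint speeds; "joint_efforts": joint torques, N m; "tool_pos": TCP position; "tool_rot": TCP orientation; "contact_force": force on the tool from outside, world axes, zero at the start; "ft_torque": the same for the moment, N m; "gripper_width": opening from 0.0 (shut) to 1.0 (fully open).
Only numpy, scipy, OpenCV 4.12 (cv2) and the standard library are available. Lean on these libraries where they do the work, as an engineer would, in place of code of your own. Each camera call takes 0.05 s, during which the arm holds its last target. There are 200 camera calls.

### The job

Get the offcut ready to saw. On the crosscut jig, push the flip stop over from its raised position until it hangs fully down in front of the fence; push the offcut that stands on edge over so that it lies flat on its wide face on the jig's bed, and with the stop down push it home: long edge flush against the fence, end up against the stop. Do it all by pushing with the fingers: do not grip or lift the stop arm or the offcut, and leave everything else on the bench where it is.

Things in the scene. Friction and masses are not known exactly. Their poses are not given: they have to be found in the camera images.
- jig: Crosscut jig fixed to the bench. Plywood bed x -100..85, y +-180, top at z = 18 mm; wooden fence along its far side, front face at x = 50, back at 80, top at z = 48 mm. Origin on the bench top under the bed; x points towards the fence, away from the robot, y left along the fence, z up. At y = -35 mm a fine saw kerf (no obstacle); right of it an aluminium T-track on the fence, top at z = 60 mm.
- stop_carriage: Flip stop's carriage, an aluminium block fixed on the T-track. Origin: on the track's top in the middle plane of the stop arm, 15 mm behind the fence's front face; axes as the jig's. Block 32 mm deep, 14 mm high, y -32..14 mm; black knob at y = -21 mm, top at z = 34 mm. The arm swings in the plane y = 0.
- stop_hinge (a point): Hinge axis of the stop arm (a pin parallel to the fence, jig y), 20 mm above the carriage's origin and 12 mm nearer the robot; 80 mm above the bench.
- stop_foot (a point): Middle of the free end (black cap) of the stop arm: an L of steel 12 mm thick along the fence; a bar 43 mm out from the hinge, then a leg 20 mm wide whose foot is 33 mm out and 59 mm square to the bar. z runs up the leg to the bar, x across its width. Raised: foot up, leg's outer face looking back, away from the robot. Down: foot 3 mm above the bed, 20-40 mm before the fence.
- stop_arm (a joint): Swing of the stop arm, rad: 0 = fully down, 2.9 = raised, resting back (its start). No spring, little friction: pushed from behind towards the robot it passes its balance at about 2.25 and then falls down by its own weight (90 g). Down, its left side is what the offcut's end must meet, 6 mm left of the carriage's origin.
- offcut: Softwood offcut 90 x 60 x 18 mm, about 50 g. Origin: centre of one wide face; x along its length, y its width, z its thickness, into the wood. It starts standing on a long narrow edge on the left part of the bed, roughly parallel to the fence, 65 to 95 mm short of it, y up, z towards the robot. Pushed near its upper edge it tips rather than slides.
- offcut_middle (a point): Centre of the offcut's volume, 9 mm from each wide face; 30 mm above the bed while it stands, 9 mm above the bed when it lies flat.
- spring_clamp: Orange spring clamp, 107 x 61 x 28 mm, lying at the right end of the jig's bed; origin under its middle. Leave alone.
- carpenter_pencil: Flat pencil 170 mm long, 8 mm thick, on the bench right of the jig; origin under its middle, x along it. Leave alone.
- tape_measure: Green tape measure, 36 x 91 x 68 mm, on the bench left of the jig; origin under its middle. Leave alone.
- glue_bottle: Upright white glue bottle, 58 mm across, 196 mm high, on the bench left of the jig; origin under its middle. Leave alone.
There are look-alikes about, which are no part of the job. Leave any blue or turquoise look-alike of the offcut alone.

How it is judged:
By the outcome, as a careful person would: the job done as asked, in the order asked, and still so for the second after the job is handed in, with the robot touching nothing.
It also fails if it takes over 58 s, if anything falls off the work surface, if the arm or the gripper's body presses on something with over 40 N, if the wrist force passes 120 N, or if a joint passes its speed limit or range.

## Working session

There is one attempt and no reset: what is moved stays moved. The work goes in short steps, Python scripts to look and compute and a tool call to move; the robot and the scene stay as the last step left them, time stands still between calls to the robot, and variables do not carry over. Pictures are saved under pics/ and viewed, about 8 in all and at most 12, crops included, and the job is handed in when it is done.

Besides the shell and the picture viewer there is one more tool, called after "Emit:" as name(argument=value, ...), one argument or row to a line, values as JSON. servo_tool: Moves the arm, as the interface text tells. Its arguments: {"type":"object","properties":{"deltas":{"type":"array"},"grip":{"type":"number"}},"required":["deltas"]}

```bash
mkdir -p pics
cat > h.py <<'E'
import numpy as np, cv2
from plant import manip
def grab(n,fn=None):
    f=manip.grab_frame(n)
    if fn: cv2.imwrite('pics/'+fn,f['image'][:,:,::-1])
    return f
def cloud(f):
    h,w=f['range_z'].shape;u,v=np.meshgrid(np.arange(w),np.arange(h));z=f['range_z']
    P=np.stack([(u-f['cx'])/f['fx']*z,(v-f['cy'])/f['fy']*z,z,np.ones_like(z)],-1)
    return (P@np.linalg.inv(f['world_to_cam']).T)[...,:3]
E
python3 - <<'E'
from h import *
s=manip.state();print(s)
a=grab('scene');b=grab('side')
for n,f in(('scene',a),('side',b)):
    np.savez('/tmp/'+n,P=cloud(f),im=f['image'],z=f['range_z']); print(n,np.linalg.inv(f['world_to_cam']).round(3).tolist(),f['fx'],f['cx'],f['cy'])
cv2.imwrite('pics/a.png',a['image'][:,:,::-1]);cv2.imwrite('pics/b.png',b['image'][:,:,::-1])
E
```

```text
{'time': 0.0, 'joint_pos': array([-1.19010518e-01,  5.33631216e-02,  1.61427777e+00, -2.23885989e-05,
        1.47599432e+00, -1.19045498e-01]), 'joint_vel': array([ 0.00023977, -0.00043639, -0.00040819, -0.00157337, -0.00020773,
        0.00014844]), 'joint_efforts': array([ 2.70554956e-04, -3.93670499e+01, -3.70175600e+01, -1.62778279e-04,
        6.93513779e-03, -6.06393527e-06]), 'tool_pos': array([6.24384729e-01, 6.11398548e-05, 2.30068829e-01]), 'tool_rot': array([ 0.49955644, -0.5004616 ,  0.50055325, -0.49942767]), 'contact_force': array([0.36352918, 0.0124492 , 0.35011458]), 'ft_torque': array([ 0.00313484, -0.00334125, -0.01780422]), 'gripper_width': 0.9973999224039554}
scene [[0.306, -0.774, 0.555, -0.257], [-0.952, -0.25, 0.176, -0.371], [0.003, -0.582, -0.813, 1.069], [0.0, 0.0, 0.0, 1.0]] 404.87858688492577 286.0345674299027 213.87555511824155
side [[0.894, -0.171, 0.415, 0.03], [-0.448, -0.381, 0.809, -0.973], [0.02, -0.909, -0.417, 0.484], [0.0, 0.0, 0.0, 1.0]] 388.3907315052923 282.2694690804452 215.60646662736107
```

View pics/a.png

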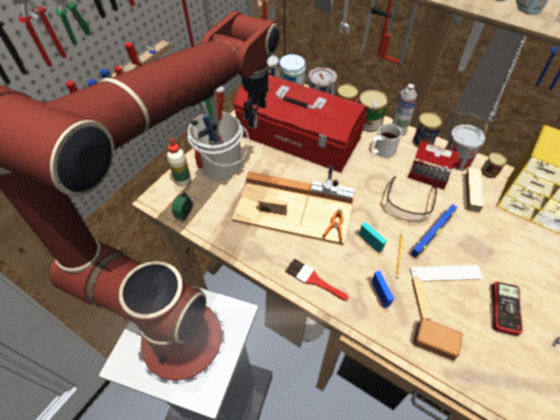

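View pics/b.png

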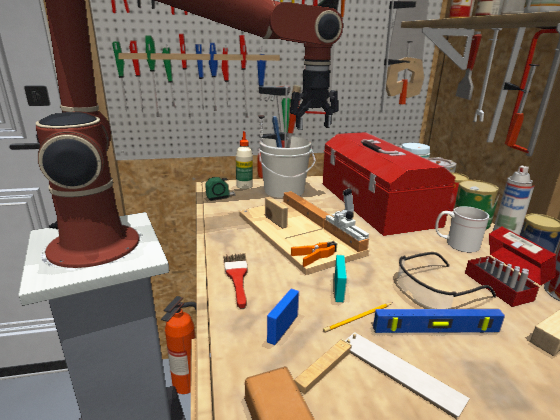

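Scene view: bed around (295,212), offcut at (273,207), stop at (335,185), clamp at (335,222). Side view: offcut (276,212), stop (346,210).

Run:
```python
from h import *
for n,box,pts in(('scene',(225,165,360,245),[(273,207),(260,185),(300,188),(300,215)]),('side',(235,180,375,275),[(276,212),(300,205),(300,235)])):
    d=np.load(f'/tmp/{n}.npz');P=d['P'];im=d['im']
    for u,v in pts: print(n,u,v,P[v,u].round(3),im[v,u])
    x0,y0,x1,y1=box
    Q=P[y0:y1,x0:x1].reshape(-1,3)
    for lo,hi in((.012,.024),(.043,.053),(.056,.066),(.07,.2)):
        m=(Q[:,2]>lo)&(Q[:,2]<hi);q=Q[m]
        r=cv2.minAreaRect((q[:,:2]*1000).astype(np.float32));print(n,lo,m.sum(),r, q.min(0).round(3),q.max(0).round(3))
        if lo==.07: print(q[::max(1,len(q)//40)].round(3).tolist())
f=[('scene',(220,160,365,250)),('side',(230,170,380,280))]
ims=[cv2.resize(np.load(f'/tmp/{n}.npz')['im'][b[1]:b[3],b[0]:b[2],::-1],(400,290 ),interpolation=2) for n,b in f]
cv2.imwrite('pics/c.png',np.hstack(ims))
```

```text
scene 273 207 [ 0.45  -0.104  0.053] [100  79  59]
scene 260 185 [ 0.549 -0.022  0.016] [167 124  86]
scene 300 188 [ 0.554 -0.161  0.046] [194 122  73]
scene 300 215 [ 0.471 -0.186  0.016] [251 241 194]
scene 0.012 3846 ((510.65472412109375, -130.8641357421875), (319.799072265625, 421.142333984375), 19.10790252685547) [ 0.392 -0.343  0.012] [0.723 0.107 0.024]
scene 0.043 739 ((571.7891845703125, -117.83598327636719), (437.6542053222656, 262.13677978515625), 86.39053344726562) [ 0.427 -0.335  0.043] [0.694 0.103 0.053]
scene 0.056 254 ((515.0208129882812, -118.83934020996094), (138.16656494140625, 432.1552734375), 3.8402347564697266) [ 0.443 -0.332  0.056] [0.595 0.1   0.066]
scene 0.07 377 ((507.6246337890625, -105.79359436035156), (122.84516143798828, 367.60272216796875), 10.900958061218262) [ 0.442 -0.281  0.07 ] [0.598 0.085 0.151]
[[0.528, 0.085, 0.101], [0.583, -0.245, 0.146], [0.576, -0.244, 0.143], [0.574, -0.248, 0.138], [0.573, -0.252, 0.132], [0.577, -0.249, 0.116], [0.582, -0.246, 0.1], [0.584, -0.25, 0.09], [0.582, -0.266, 0.093], [0.574, -0.252, 0.093], [0.571, -0.244,
[... 1825 characters left out ...]
0.109, 0.075], [0.581, -0.255, 0.146], [0.573, -0.254, 0.144], [0.572, -0.248, 0.139], [0.573, -0.243, 0.134], [0.574, -0.25, 0.134], [0.576, -0.256, 0.133], [0.459, -0.066, 0.08], [0.448, -0.07, 0.08], [0.444, -0.06, 0.074], [0.711, -0.192, 0.079], [0.712, -0.179, 0.071], [0.59, -0.252, 0.116], [0.585, -0.254, 0.115], [0.589, -0.254, 0.112], [0.594, -0.252, 0.107], [0.449, -0.114, 0.073], [0.452, -0.131, 0.076], [0.458, -0.143, 0.078], [0.582, -0.253, 0.096], [0.564, -0.24, 0.089], [0.574, -0.253, 0.09], [0.575, -0.275, 0.096], [0.553, -0.248, 0.083], [0.568, -0.257, 0.081], [0.57, -0.275, 0.086], [0.558, -0.248, 0.071], [0.566, -0.27, 0.076], [0.582, -0.278, 0.074], [0.561, -0.282, 0.071]]
```

View pics/c.png

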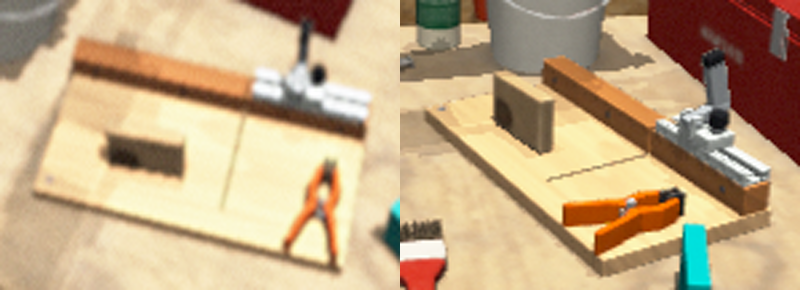

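```bash
cat >> h.py <<'E'
def ray(f,u,v,z):
    T=np.linalg.inv(f['world_to_cam']);d=T[:3,:3]@[(u-f['cx'])/f['fx'],(v-f['cy'])/f['fy'],1];o=T[:3,3]
    return o+d*(z-o[2])/d[2]
E
python3 - <<'E'
from h import *
a=grab('scene');b=grab('side')
S=lambda x,y:(220+x/400*145,160+y/290*90)
D=lambda x,y:(230+(x-400)/400*150,170+y/290*110)
for nm,f,g,x,y,z in[('nearL',a,S,35,192,.018),('nearR',a,S,340,268,.018),('fenceTopFrontL',a,S,75,64,.048),('fenceTopFrontR',a,S,250,96,.048),
 ('nearL',b,D,428,113,.018),('nearR',b,D,602,264,.018),('fTFL',b,D,544,62,.048),('fTFR',b,D,745,190,.048)]:
    print(nm,g(x,y),ray(f,*g(x,y),z).round(4))
# offcut front face and top
from scipy.spatial import cKDTree
for f in(a,b):
    P=cloud(f).reshape(-1,3);m=(P[:,0]>.42)&(P[:,0]<.49)&(P[:,1]>-.17)&(P[:,1]<-.03)&(P[:,2]>.035)&(P[:,2]<.09);q=P[m]
    A=np.c_[q[:,1],np.ones(len(q))];
    r=cv2.minAreaRect((q[:,:2]*1000).astype(np.float32));print('off',len(q),r)
    qq=q[q[:,2]<.072];c=np.polyfit(qq[:,1],qq[:,0],1);print('face',c,qq[:,1].min(),qq[:,1].max())
    im=f['image'].reshape(-1,3).astype(int)
    m=(P[:,0]>.5)&(P[:,0]<.62)&(P[:,1]>-.2)&(P[:,1]<.06)&(abs(P[:,2]-.048)<.004)
    q=P[m];c=np.polyfit(q[:,1],q[:,0],1);print('fence',m.sum(),c,(q[:,0]-np.polyval(c,q[:,1])).std())
w=grab('wrist','w.png');print(w['hand_eye'].round(3).tolist(),w['fx'],w['cx'],w['cy'])
E
```

```text
nearL (232.6875, 219.58620689655172) [0.3878 0.0106 0.018 ]
nearR (343.25, 243.17241379310343) [ 0.4101 -0.3419  0.018 ]
fenceTopFrontL (247.1875, 179.86206896551724) [0.5323 0.0147 0.048 ]
fenceTopFrontR (310.625, 189.79310344827587) [ 0.5563 -0.196   0.048 ]
nearL (240.5, 212.86206896551724) [ 0.3915 -0.003   0.018 ]
nearR (305.75, 270.1379310344828) [ 0.4118 -0.3491  0.018 ]
fTFL (284.0, 193.51724137931035) [0.5418 0.0153 0.048 ]
fTFR (359.375, 242.0689655172414) [ 0.5632 -0.3367  0.048 ]
off 364 ((458.4437255859375, -101.47761535644531), (23.42743682861328, 89.89911651611328), 7.028376579284668)
face [-0.14728175  0.43527483] -0.1467281734648569 -0.05809091357685642
fence 474 [-0.05890745  0.55769836] 0.009483064285786007
off 420 ((456.5502014160156, -102.53341674804688), (18.83608055114746, 92.76622772216797), 7.489523410797119)
face [-0.19619878  0.43041485] -0.1490961884684605 -0.05726683301922575
fence 358 [-0.04628593  0.55621333] 0.009484136920776069
[[0.0, 0.955, 0.296, -0.076], [-0.0, -0.296, 0.955, -0.143], [1.0, -0.0, -0.0, -0.0], [0.0, 0.0, 0.0, 1.0]] 325.19226210127806 280.8749537261204 211.12363851276157
```

View pics/w.png

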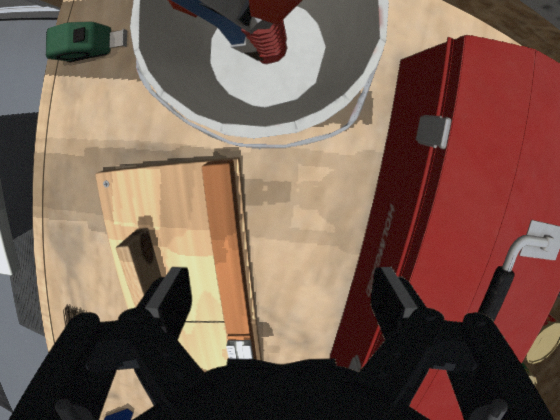

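Wrist view: bed near-left corner (98,173), fence (230,250), offcut (140,260), stop hidden at the bottom. Jig yaw is about +0.06 rad and its origin about (0.503,-0.163). Next I turn the tool so the jaws open along the fence, and look from above.

Emit:
servo_tool(
  deltas=[0.9, -0.3, -0.6, 0, 0, 0, 0.9, -0.3, -0.6, 0, 0, 0, 0.9, -0.3, -0.6, 0, 0, 0, 0.9, -0.3, -0.6, 0, 0, 0, 0.9, -0.3, -0.6, 0, 0, 0, 0.9, -0.3, -0.6, 0, 0, 0, 0, 0, 0, 0, -1, 0, 0, 0, 0, 0, -1, 0, 0, 0, 0, 0, -1, 0, 0, 0, 0, 0, -1, 0, 0, 0, 0, 0, -1, 0, 0, 0, 0, 0, -1, 0],
  grip=-1,
)

```text
time: 1.75
tool_pos: [0.5169, -0.162, 0.2852]
tool_rot: [-0.626, 0.626, -0.329, 0.329]
contact_force: [-0.1, -0.7, -0.3]
gripper_width: -0.001
```

Emit:
servo_tool(
  deltas=[0, 0, 0, 0, -1, 0, 0, 0, 0, 0, -1, 0, 0, 0, 0, 0, -1, 0, 0, 0, 0, 0, -1, 0, 0, 0, 0, 0, -1, 0, 0, 0, 0, 0, -1, 0, 0, 0, 0, 0, -1, 0, 0, 0, 0, 0, -1, 0, 0, 0, 0, 0, -1, 0, 0, 0, 0, 0, -1, 0, 0, 0, 0, 0, -0.3, 0, 0, 0, 0, 0, 0, 0],
)

```text
time: 3.25
tool_pos: [0.5169, -0.162, 0.2853]
tool_rot: [0.707, -0.707, -0.021, 0.021]
contact_force: [0.2, -0.0, -0.3]
gripper_width: -0.002
```

```bash
cat >> h.py <<'E'
from scipy.spatial.transform import Rotation as Ro
def wpose():
    s=manip.state();T=np.eye(4);q=s['tool_rot'];T[:3,:3]=Ro.from_quat(q[[1,2,3,0]]).as_matrix();T[:3,3]=s['tool_pos'];return T
def wray(T,f,u,v,z):
    a=np.array([u-f['cx'],v-f['cy']]);r=np.hypot(*a);t=r/f['fx'];d=np.r_[a/r*np.sin(t),np.cos(t)]
    M=T@f['hand_eye'];d=M[:3,:3]@d;o=M[:3,3];return o+d*(z-o[2])/d[2]
E
python3 - <<'E'
from h import *
T=wpose();f=grab('wrist','w2.png');print(T.round(4).tolist(), manip.state()['joint_pos'].round(2))
np.savez('/tmp/w2',T=T,**f)
E
```

```text
[[0.9983, -0.0001, -0.0581, 0.5169], [0.0581, 0.0, 0.9983, -0.162], [-0.0001, -1.0, 0.0, 0.2853], [0.0, 0.0, 0.0, 1.0]] [-0.44 -0.17  1.74 -0.    1.57 -2.07]
```

View pics/w2.png

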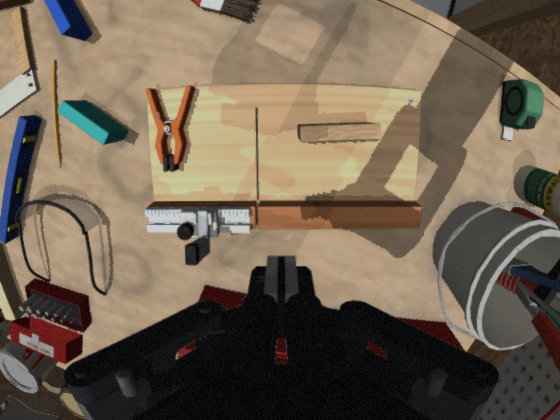

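Wrist view: bed corners (148,89)/(419,93), kerf u≈257, fence front line v≈205, offcut top spanning (299..381, 124..141), stop foot (197,253), knob (185,231).

Run:
```python
from h import *
d=dict(np.load('/tmp/w2.npz'));T=d['T']
for n,u,v,z in[('nearR',148,89,.018),('nearL',419,93,.018),('fenceFrontL top',421,207,.048),('fenceFrontR',256,206,.048),('fenceBackL',421,228,.048),('kerf near',257,108,.018),('kerf far',258,200,.018),
 ('off',299,125,.078),('off',380,124,.078),('off',381,137,.078),('off',299,142,.078),('foot',197,253,.14),('footL',208,255,.14),('footR',187,253,.14),('knob',185,231,.094),('carrL',220,222,.074),('carrR',177,222,.074)]:
    print(n,wray(T,d,u,v,z).round(4))
im=d['image'][75:275,130:430,::-1];cv2.imwrite('pics/d.png',cv2.resize(im,(800,533),interpolation=cv2.INTER_CUBIC))
```

```text
nearR [ 0.4115 -0.341   0.018 ]
nearL [0.3956 0.0137 0.018 ]
fenceFrontL top [0.5429 0.0233 0.048 ]
fenceFrontR [ 0.5542 -0.1894  0.048 ]
fenceBackL [0.5718 0.0292 0.048 ]
kerf near [ 0.4359 -0.1955  0.018 ]
kerf far [ 0.5548 -0.1889  0.018 ]
off [ 0.4524 -0.1455  0.078 ]
off [ 0.4433 -0.0563  0.078 ]
off [ 0.4576 -0.0537  0.078 ]
off [ 0.4708 -0.1443  0.078 ]
foot [ 0.5788 -0.2414  0.14  ]
footL [ 0.5801 -0.2301  0.14  ]
footR [ 0.5797 -0.2519  0.14  ]
knob [ 0.5745 -0.2667  0.094 ]
carrL [ 0.5683 -0.2294  0.074 ]
carrR [ 0.5716 -0.2824  0.074 ]
```

View pics/d.png

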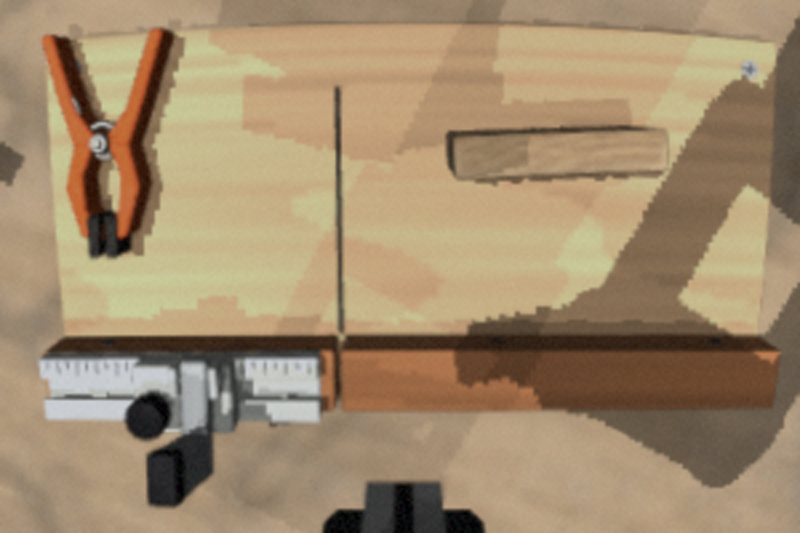

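Emit:
servo_tool(
  deltas=[0.8, 0, -0.6, 0, 0, 0, 0.8, 0, -0.6, 0, 0, 0, 0.8, 0, -0.6, 0, 0, 0, 0.8, 0, -0.6, 0, 0, 0, 0.8, 0, -0.65, 0, 0, 0, 0, 0.5, 0, 0, 0, 0, 0, 0.9, 0, 0, 0, 0, 0, 0.9, 0, 0, 0, 0, 0, 0.9, 0, 0, 0, 0, 0, 0.9, 0, 0, 0, 0, 0, 0.9, 0, 0, 0, 0, 0, 0.6, 0, 0, 0, 0],
)

```text
time: 4.8
tool_pos: [0.6407, -0.2452, 0.1149]
tool_rot: [0.707, -0.706, -0.02, 0.022]
contact_force: [-0.3, -0.3, 0.6]
gripper_width: -0.0
```

Run:
```python
from h import *
print(manip.state()['tool_pos'],manip.state()['contact_force'])
a=grab('side');b=grab('wrist')
i=cv2.resize(a['image'][150:270,290:430,::-1],(400,343),interpolation=2);j=cv2.resize(b['image'][:,:,::-1],(400,300))
cv2.imwrite('pics/e.png',np.hstack([i,cv2.copyMakeBorder(j,0,43,0,0,0)]))
```

```text
[ 0.64070132 -0.24524767  0.11485094] [-0.26114835 -0.33980956  0.56144942]
```

View pics/e.png

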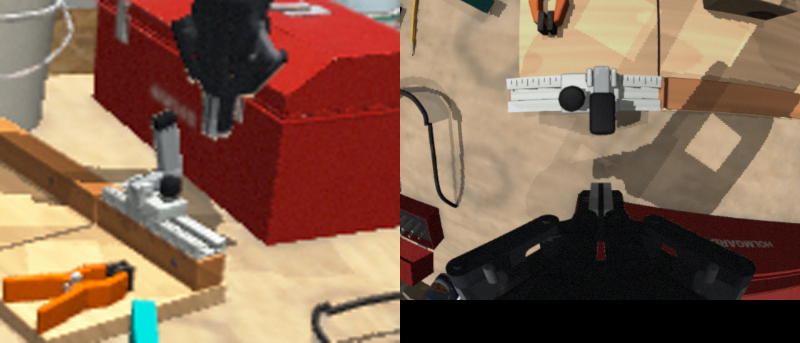

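Emit:
servo_tool(
  deltas=[-0.4, 0, 0, 0, 0, 0, -0.4, 0, 0, 0, 0, 0, -0.4, 0, 0, 0, 0, 0, -0.3, 0, 0, 0, 0, 0, -0.3, 0, 0, 0, 0, 0, -0.3, 0, 0, 0, 0, 0, -0.3, 0, 0, 0, 0, 0, -0.3, 0, 0, 0, 0, 0, 0, 0, 0, 0, 0, 0, 0, 0, 0, 0, 0, 0],
)

```text
time: 6.15
tool_pos: [0.5669, -0.2526, 0.1295]
tool_rot: [-0.705, 0.709, 0.026, -0.016]
contact_force: [-1.6, 8.1, 33.3]
gripper_width: -0.001
```

Run:
```python
from h import *
a=grab('side');b=grab('wrist')
i=cv2.resize(a['image'][150:270,290:430,::-1],(400,343),interpolation=2);j=cv2.resize(b['image'][:,:,::-1],(400,300))
cv2.imwrite('pics/f.png',np.hstack([i,cv2.copyMakeBorder(j,0,43,0,0,0)]))
```

```text
(no output)
```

View pics/f.png

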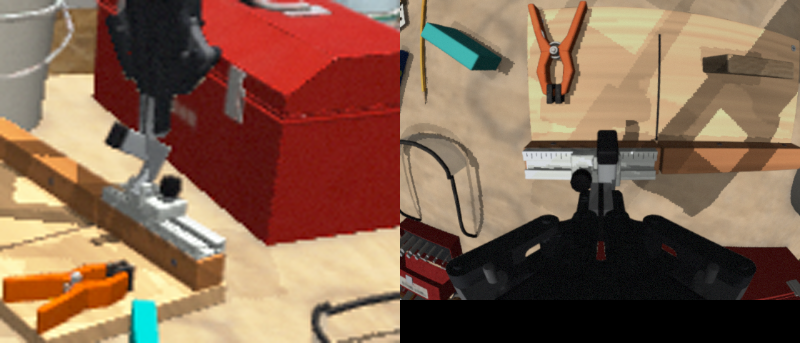

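The finger is wedged on top of the arm's elbow, which is past balance. I lift straight up.

Emit:
servo_tool(
  deltas=[0, -0.5, 0, 0, 0, 0, 0, -0.5, 0, 0, 0, 0, 0, -0.8, 0, 0, 0, 0, 0, -0.8, 0, 0, 0, 0, 0, -0.8, 0, 0, 0, 0, 0, 0, 0, 0, 0, 0, 0, 0, 0, 0, 0, 0],
)

```text
time: 7.12
tool_pos: [0.5606, -0.2508, 0.2178]
tool_rot: [0.707, -0.706, -0.02, 0.022]
contact_force: [1.7, -0.1, -0.3]
gripper_width: 0.002
```

Run:
```python
from h import *
a=grab('side');T=wpose();b=grab('wrist');np.savez('/tmp/w3',T=T,**b);print(T.round(4).tolist())
i=cv2.resize(a['image'][150:270,240:380,::-1],(360,309),interpolation=2);j=cv2.resize(b['image'][:240,130:450,::-1],(420,315))
cv2.imwrite('pics/g.png',np.hstack([cv2.copyMakeBorder(i,0,6,0,0,0),j]))
```

```text
[[0.9983, -0.0026, -0.059, 0.5604], [0.059, 0.0015, 0.9983, -0.2507], [-0.0025, -1.0, 0.0017, 0.2173], [0.0, 0.0, 0.0, 1.0]]
```

View pics/g.png

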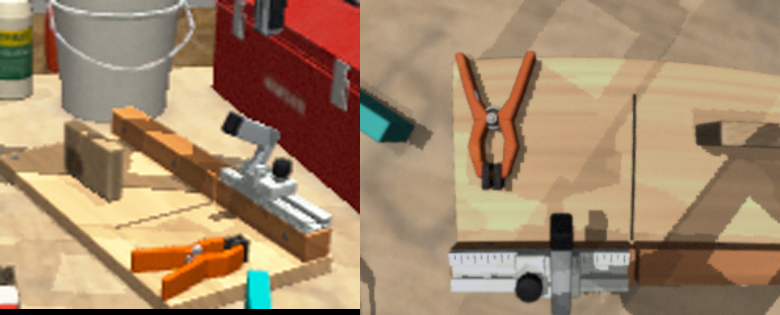

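Emit:
servo_tool(
  deltas=[-0.85, 0, 0.88, 0, 0, 0, -0.85, 0, 0.88, 0, 0, 0, -0.85, 0, 0.88, 0, 0, 0, -0.85, 0, 0.88, 0, 0, 0, -0.85, 0, 0.88, 0, 0, 0, -0.85, 0, 0.88, 0, -0.5, 0, 0, 0, 0, 0, 0, 0],
  grip=0,
)

```text
time: 8.1
tool_pos: [0.3979, -0.1008, 0.2181]
tool_rot: [0.706, -0.706, -0.039, 0.039]
contact_force: [0.8, 0.1, -0.8]
gripper_width: 0.494
```

Run:
```python
from h import *
a=grab('side');T=wpose();b=grab('wrist');np.savez('/tmp/w4',T=T,**b);print(T.round(4).tolist())
i=cv2.resize(a['image'][150:270,240:380,::-1],(360,309),interpolation=2);j=cv2.resize(b['image'][:,:,::-1],(420,315))
cv2.imwrite('pics/h.png',np.hstack([cv2.copyMakeBorder(i,0,6,0,0,0),j]))
```

```text
[[0.994, -0.0003, -0.1093, 0.3987], [0.1093, -0.0, 0.994, -0.1015], [-0.0003, -1.0, -0.0, 0.2184], [0.0, 0.0, 0.0, 1.0]]
```

View pics/h.png

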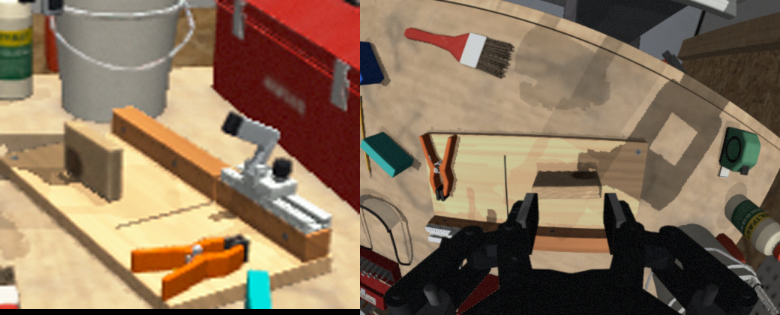

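The arm halted near its balance point with the leg sloping up towards the robot (crop about (250,135)), so it has not fallen. I push again from behind, a bit higher so the finger clears the elbow.

Emit:
servo_tool(
  deltas=[0, 0, 0, 0, 0.5, 0, 0.9, 0, -0.66, 0, 0, 0, 0.9, 0, -0.66, 0, 0, 0, 0.9, 0, -0.66, 0, 0, 0, 0.9, 0, -0.66, 0, 0, 0, 0.9, 0, -0.66, 0, 0, 0, 0.9, 0, -0.66, 0, 0, 0, 0.9, 0, -0.66, 0, 0, 0, 0.9, 0, -0.66, 0, 0, 0, 0, 0.95, 0, 0, 0, 0, 0, 0.95, 0, 0, 0, 0, 0, 0.95, 0, 0, 0, 0],
  grip=-1,
)

```text
time: 9.7
tool_pos: [0.6246, -0.2483, 0.1313]
tool_rot: [0.707, -0.707, -0.02, 0.021]
contact_force: [0.0, 0.6, -0.5]
gripper_width: 0.002
```

Emit:
servo_tool(
  deltas=[-0.5, 0, 0, 0, 0, 0, -0.5, 0, 0, 0, 0, 0, -0.4, 0, 0, 0, 0, 0, -0.4, 0, 0, 0, 0, 0, -0.4, 0, 0, 0, 0, 0, -0.4, 0, 0, 0, 0, 0],
)

```text
time: 10.45
tool_pos: [0.5456, -0.252, 0.1342]
tool_rot: [-0.707, 0.707, 0.021, -0.021]
contact_force: [0.2, -0.7, 0.4]
gripper_width: -0.005
```

Emit:
servo_tool(
  deltas=[-0.4, 0, 0, 0, 0, 0, -0.4, 0, 0, 0, 0, 0, -0.2, -0.5, 0, 0, 0, 0, 0, -0.9, 0, 0, 0, 0, 0, -0.9, 0, 0, 0, 0, 0, -0.9, 0, 0, 0, 0, 0, -0.9, 0, 0, 0, 0],
)

```text
time: 11.32
tool_pos: [0.5165, -0.2538, 0.2591]
tool_rot: [-0.706, 0.707, 0.021, -0.02]
contact_force: [0.5, 0.5, -0.4]
gripper_width: 0.0
```

```bash
cat > chk.py <<'E'
from h import *
O=np.array([.502,-.158]);c,s=np.cos(.058),np.sin(.058)
def jig(P): d=P[...,:2]-O; return np.stack([d[...,0]*c+d[...,1]*s,-d[...,0]*s+d[...,1]*c,P[...,2]],-1)
def stop():
    for n in('side','scene'):
        J=jig(cloud(grab(n))).reshape(-1,3)*1000
        m=(J[:,0]>-20)&(J[:,0]<90)&(J[:,1]>-104)&(J[:,1]<-80)&(J[:,2]>24)&(J[:,2]<165)
        q=J[m];q=q[np.argsort(q[:,0])];print(n,len(q));print(q[::max(1,len(q)//25)].round().astype(int).tolist())
E
python3 -c "
from chk import *
print(manip.state()['tool_pos'],manip.state()['contact_force']);stop()"
```

```text
[ 0.51652158 -0.25379807  0.25914183] [ 0.54979924  0.48732471 -0.36584453]
side 381
[[9, -100, 59], [11, -98, 60], [12, -101, 56], [12, -93, 88], [12, -101, 50], [13, -97, 70], [15, -99, 68], [16, -102, 61], [19, -101, 40], [21, -100, 69], [22, -100, 85], [24, -101, 83], [27, -100, 71], [29, -99, 87], [30, -97, 88], [35, -99, 77], [44, -101, 79], [49, -88, 58], [50, -102, 30], [51, -81, 63], [51, -82, 47], [52, -81, 49], [52, -92, 62], [53, -103, 36], [54, -103, 52], [70, -100, 75]]
scene 165
[[9, -97, 51], [11, -97, 84], [11, -90, 45], [12, -89, 60], [13, -98, 72], [13, -95, 65], [14, -96, 55], [14, -92, 53], [16, -88, 60], [20, -98, 88], [24, -94, 87], [30, -96, 85], [34, -95, 91], [40, -97, 89], [46, -87, 78], [48, -92, 88], [49, -84, 69], [51, -81, 25], [51, -100, 36], [52, -85, 55], [53, -103, 35], [54, -84, 58], [56, -80, 60], [59, -100, 87], [61, -100, 79], [72, -98, 77], [77, -91, 73], [81, -97, 70]]
```

The stop's face now stands at jig x≈10 from z 45 to 88, as expected when it is down. Next is the offcut.

Emit:
servo_tool(
  deltas=[-0.62, 0, 0.88, 0, -0.1, 0, -0.62, 0, 0.88, 0, -0.1, 0, -0.62, 0, 0.88, 0, -0.1, 0, -0.62, 0, 0.88, 0, -0.1, 0, -0.62, 0, 0.88, 0, 0, 0, -0.62, 0, 0.88, 0, 0, 0, 0, 0.9, 0, 0, 0, 0, 0, 0.9, 0, 0, 0, 0, 0, 0.9, 0, 0, 0, 0, 0, 0.9, 0, 0, 0, 0, 0, 0.9, 0, 0, 0, 0, 0, 0.9, 0, 0, 0, 0],
  grip=0,
)

```text
time: 12.92
tool_pos: [0.3916, -0.1048, 0.0933]
tool_rot: [0.706, -0.706, -0.035, 0.035]
contact_force: [-0.3, 0.2, 0.2]
gripper_width: 0.501
```

Emit:
servo_tool(
  deltas=[0, 0.9, 0, 0, 0, 0, 0, 0.2, 0, 0, 0, 0, 0.3, 0, 0, 0, 0, 0, 0.3, 0, 0, 0, 0, 0, 0.3, 0, 0, 0, 0, 0, 0, 0, 0, 0, 0, 0],
)

```text
time: 13.68
tool_pos: [0.4202, -0.1025, 0.0626]
tool_rot: [-0.706, 0.706, 0.036, -0.035]
contact_force: [0.0, -0.9, 0.5]
gripper_width: 0.501
```

```bash
cat >> chk.py <<'E'
def off(zl=(22,95),lim=(-95,55,-80,135)):
    for n in('side','scene'):
        J=jig(cloud(grab(n))).reshape(-1,3)*1000
        m=(J[:,0]>lim[0])&(J[:,0]<lim[1])&(J[:,1]>lim[2])&(J[:,1]<lim[3])&(J[:,2]>zl[0])&(J[:,2]<zl[1])
        q=J[m];print(n,len(q),np.percentile(q,[2,50,98],axis=0).round(1).tolist(),cv2.minAreaRect(q[:,:2].astype(np.float32)))
E
python3 -c "
from chk import *
print(manip.state()['tool_pos'],jig(manip.state()['tool_pos']),manip.state()['contact_force']);off()"
```

```text
[ 0.42020349 -0.10253154  0.06261427] [-0.0784436   0.06011672  0.06261427] [ 0.04564377 -0.94467225  0.45780585]
side 891 [[-87.9, -74.6, 23.2], [-41.2, 34.6, 46.4], [53.5, 122.9, 91.8]] ((-18.378257751464844, 26.326141357421875), (145.75634765625, 212.6151580810547), 0.23621131479740143)
scene 564 [[-89.2, -76.4, 22.2], [-29.9, 25.0, 41.7], [54.7, 93.3, 92.1]] ((-18.929168701171875, 27.285980224609375), (211.9137420654297, 149.97267150878906), 89.24050903320312)
```

Now I tip it, slowly.

Emit:
servo_tool(
  deltas=[0.2, 0, 0, 0, 0, 0, 0.2, 0, 0, 0, 0, 0, 0.2, 0, 0, 0, 0, 0, 0.2, 0, 0, 0, 0, 0, 0.2, 0, 0, 0, 0, 0, 0.2, 0, 0, 0, 0, 0, 0.2, 0, 0, 0, 0, 0],
)

```text
time: 14.65
tool_pos: [0.4612, -0.0982, 0.0618]
tool_rot: [-0.706, 0.706, 0.035, -0.035]
contact_force: [0.4, -0.4, 0.5]
gripper_width: 0.501
```

Emit:
servo_tool(
  deltas=[0.15, 0, 0, 0, 0, 0, 0.15, 0, 0, 0, 0, 0, 0, 0, 0, 0, 0, 0, 0, 0, 0, 0, 0, 0],
)

```text
time: 15.15
tool_pos: [0.4696, -0.0973, 0.0617]
tool_rot: [0.706, -0.706, -0.035, 0.035]
contact_force: [0.2, -0.1, 0.6]
gripper_width: 0.499
```

```bash
python3 -c "
from chk import *
print(manip.state()['tool_pos'],jig(manip.state()['tool_pos']),manip.state()['contact_force']);off((25,95),(-60,48,-60,135));off((30,50),(-60,40,-60,135))"
```

```text
[ 0.46962325 -0.0973034   0.06173958] [-0.02880388  0.06247134  0.06173958] [ 0.2105858  -0.08923182  0.56386753]
side 552 [[-39.6, 15.8, 26.5], [-20.8, 47.5, 37.9], [28.0, 100.2, 93.2]] ((-3.9480838775634766, 58.377113342285156), (94.29251098632812, 86.0576171875), 77.04374694824219)
scene 412 [[-38.6, 18.2, 26.6], [-18.1, 64.3, 36.2], [24.9, 102.0, 92.1]] ((-5.5925445556640625, 61.05137252807617), (69.02985382080078, 88.67151641845703), 1.2648792266845703)
side 337 [[-32.9, 15.7, 31.0], [-8.4, 51.3, 37.5], [27.5, 100.8, 39.4]] ((-2.258808135986328, 59.689796447753906), (61.85784912109375, 91.99504852294922), 3.256333351135254)
scene 323 [[-32.7, 17.8, 31.0], [-11.4, 64.9, 36.0], [25.4, 102.4, 40.5]] ((-1.84051513671875, 61.94261169433594), (62.75381088256836, 90.46989440917969), 0.5408351421356201)
```

Flat now: top z≈36, jig x −33..28, y 16..102. I drop behind it and push to the fence.

Emit:
servo_tool(
  deltas=[-0.6, 0, 0, 0, 0.2, 0, -0.6, 0, 0, 0, 0.2, 0, 0, 0.6, -0.1, 0, 0, 0, 0, 0.6, 0, 0, 0, 0, 0, 0, 0, 0, 0, 0],
)

```text
time: 15.98
tool_pos: [0.4327, -0.103, 0.0244]
tool_rot: [0.707, -0.706, -0.02, 0.022]
contact_force: [-0.1, -0.5, 0.4]
gripper_width: 0.501
```

Emit:
servo_tool(
  deltas=[0.3, 0, 0, 0, 0, 0, 0.25, 0, 0, 0, 0, 0, 0.25, 0, 0, 0, 0, 0, 0.25, 0, 0, 0, 0, 0, 0.2, 0, 0, 0, 0, 0],
)

```text
time: 16.6
tool_pos: [0.4721, -0.1013, 0.0259]
tool_rot: [-0.707, 0.707, 0.021, -0.021]
contact_force: [-0.3, -0.2, 1.4]
gripper_width: 0.5
```

```bash
python3 -c "
from chk import *
print(manip.state()['tool_pos'],jig(manip.state()['tool_pos']),manip.state()['contact_force']);off((30,42),(-60,47,-60,135))"
```

```text
[ 0.4720973  -0.10128341  0.02591078] [-0.0265647   0.05835461  0.02591078] [-0.34830037 -0.17715537  1.3742494 ]
side 281 [[-35.8, 15.2, 30.6], [10.9, 35.8, 37.5], [42.9, 84.4, 41.0]] ((3.3568572998046875, 60.054840087890625), (90.78426361083984, 82.58927917480469), 89.19557189941406)
scene 131 [[-35.8, 18.9, 30.9], [-7.1, 64.1, 36.0], [35.7, 103.7, 40.9]] ((-6.055622100830078, 61.425865173339844), (74.55142211914062, 87.66804504394531), 13.350369453430176)
```

Emit:
servo_tool(
  deltas=[0.1, 0, 0, 0, 0, 0, 0.1, 0, 0, 0, 0, 0, 0.05, 0, 0, 0, 0, 0],
)

```text
time: 17.08
tool_pos: [0.4782, -0.1009, 0.0256]
tool_rot: [-0.707, 0.707, 0.02, -0.022]
contact_force: [-6.6, -0.8, 4.7]
gripper_width: 0.502
```

Emit:
servo_tool(
  deltas=[0.05, 0, 0, 0, 0, 0, 0.05, 0, 0, 0, 0, 0],
)

```text
time: 17.32
tool_pos: [0.4783, -0.1009, 0.0256]
tool_rot: [0.707, -0.707, -0.017, 0.025]
contact_force: [-18.4, -1.8, 15.2]
gripper_width: 0.499
```

Emit:
servo_tool(
  deltas=[-0.5, 0, 0, 0, 0, 0, 0, -0.9, 0, 0, 0, 0, 0, -0.9, 0, 0, 0, 0, 0.7, 0, 0.9, 0, 0, 0, 0.7, 0, 0.9, 0, 0, 0, 0.5, 0, 0.9, 0, 0, 0, 0, 0.9, 0, 0, 0, 0, 0, 0.9, 0, 0, 0, 0, 0, 0, 0, 0, 0, 0],
  grip=-1,
)

```text
time: 18.45
tool_pos: [0.5168, -0.0168, 0.0235]
tool_rot: [0.707, -0.706, -0.019, 0.023]
contact_force: [0.4, 0.0, 0.4]
gripper_width: -0.0
```

```bash
python3 -c "
from chk import *
print(manip.state()['tool_pos'],jig(manip.state()['tool_pos']),manip.state()['contact_force']);off((32,41),(-60,47,-60,115))"
```

```text
[ 0.51679507 -0.01684079  0.02345542] [0.02295284 0.14006421 0.02345542] [0.35150528 0.02958082 0.38443197]
side 308 [[-9.0, 14.5, 32.5], [15.9, 53.5, 37.6], [44.7, 102.2, 39.5]] ((18.393997192382812, 58.56196212768555), (56.38877868652344, 91.10592651367188), 1.562790870666504)
scene 377 [[-8.7, 16.7, 32.4], [17.5, 59.9, 36.5], [45.5, 103.1, 40.1]] ((17.323162078857422, 60.654239654541016), (89.78579711914062, 59.15447998046875), 89.41169738769531)
```

Emit:
servo_tool(
  deltas=[0, 0, -0.3, 0, 0, 0, 0, 0, -0.3, 0, 0, 0, 0, 0, -0.3, 0, 0, 0, 0, 0, -0.3, 0, 0, 0, 0, 0, -0.3, 0, 0, 0, 0, 0, -0.3, 0, 0, 0, 0, 0, -0.3, 0, 0, 0, 0, 0, -0.3, 0, 0, 0, 0, 0, -0.3, 0, 0, 0, 0, 0, -0.3, 0, 0, 0, 0, 0, -0.3, 0, 0, 0, 0, 0, -0.2, 0, 0, 0],
)

```text
time: 20.05
tool_pos: [0.5257, -0.1227, 0.0262]
tool_rot: [0.707, -0.707, -0.021, 0.021]
contact_force: [0.0, 4.0, 5.8]
gripper_width: -0.005
```

```bash
python3 -c "
from chk import *
print(manip.state()['tool_pos'],jig(manip.state()['tool_pos']),manip.state()['contact_force']);off((32,41),(-60,47,-150,20))"
```

```text
[ 0.52567333 -0.12266501  0.0261989 ] [0.0256818  0.03390329 0.0261989 ] [0.01732185 3.98020227 5.75092816]
side 468 [[-54.1, -142.3, 32.5], [8.8, -41.7, 37.6], [43.1, 17.3, 40.5]] ((1.7523632049560547, -67.36897277832031), (186.96600341796875, 74.77021026611328), 72.06666564941406)
scene 469 [[-52.0, -143.3, 32.3], [10.1, -33.7, 36.4], [44.0, 16.7, 40.5]] ((1.930272102355957, -68.68118286132812), (185.19467163085938, 74.66950988769531), 71.2687759399414)
```

Emit:
servo_tool(
  deltas=[0, 0, -0.1, 0, 0, 0, 0, 0, -0.1, 0, 0, 0],
)

```text
time: 20.4
tool_pos: [0.5254, -0.1282, 0.0255]
tool_rot: [0.707, -0.707, -0.021, 0.021]
contact_force: [-0.5, 1.8, 1.9]
gripper_width: 0.001
```

Emit:
servo_tool(
  deltas=[0, 0, -0.1, 0, 0, 0, 0, 0, 0, 0, 0, 0],
)

```text
time: 20.65
tool_pos: [0.5256, -0.1314, 0.0255]
tool_rot: [-0.707, 0.707, 0.021, -0.021]
contact_force: [0.6, 0.2, 0.3]
gripper_width: 0.001
```

Emit:
servo_tool(
  deltas=[0, 0, -0.1, 0, 0, 0, 0, 0, -0.1, 0, 0, 0, 0, 0, 0, 0, 0, 0],
)

```text
time: 21.02
tool_pos: [0.5261, -0.1375, 0.0257]
tool_rot: [-0.707, 0.707, 0.021, -0.021]
contact_force: [-0.7, 0.9, -0.0]
gripper_width: -0.001
```

Emit:
servo_tool(
  deltas=[0, 0, -0.07, 0, 0, 0, 0, 0, -0.06, 0, 0, 0, 0, 0, 0, 0, 0, 0],
)

```text
time: 21.4
tool_pos: [0.5261, -0.1402, 0.0255]
tool_rot: [0.707, -0.706, -0.02, 0.021]
contact_force: [-1.0, 4.9, 1.1]
gripper_width: 0.002
```

```bash
python3 -c "
from chk import *
print(jig(manip.state()['tool_pos']),manip.state()['contact_force']);off((33,40),(-60,46,-84,25))"
```

```text
[0.02507013 0.01634225 0.02550168] [-0.95991822  4.9296774   1.1388639 ]
side 354 [[-17.1, -82.2, 34.3], [9.3, -38.9, 37.7], [43.6, 10.9, 39.4]] ((15.063129425048828, -31.810871124267578), (110.16583251953125, 60.35115051269531), 83.5882568359375)
scene 382 [[-15.7, -81.8, 33.3], [13.8, -41.4, 36.4], [42.5, 5.3, 39.6]] ((14.481203079223633, -31.082195281982422), (106.65233612060547, 60.531402587890625), 84.8080062866211)
```

Contact with the stop. The offcut looks slightly turned (near edge −16), so I square it against the fence again from the near side.

Emit:
servo_tool(
  deltas=[0, 0, 0.3, 0, 0, 0, 0, -0.9, 0, 0, 0, 0, 0, -0.9, 0, 0, 0, 0, -0.75, 0, -0.65, 0, 0, 0, -0.75, 0, -0.65, 0, 0, 0, -0.75, 0, -0.7, 0, 0, 0, 0, 0.9, 0, 0, 0, 0, 0, 0.85, 0, 0, 0, 0, 0, 0, 0, 0, 0, 0],
  grip=-0.3,
)

```text
time: 22.62
tool_pos: [0.4604, -0.1955, 0.0254]
tool_rot: [0.707, -0.706, -0.02, 0.022]
contact_force: [-1.0, 0.1, -0.7]
gripper_width: 0.351
```

```bash
python3 -c "
from chk import *
print(jig(manip.state()['tool_pos']),manip.state()['contact_force']);off((33,40),(-35,46,-84,25))
w=grab('wrist');i=cv2.resize(w['image'][60:,60:500,::-1],(733,600));cv2.imwrite('pics/i.png',i)"
```

```text
[-0.043676   -0.03504953  0.02539084] [-0.98251813  0.12607631 -0.73521776]
side 287 [[-18.0, -82.3, 34.3], [9.8, -47.8, 37.7], [43.5, -1.9, 39.4]] ((14.66691780090332, -38.416473388671875), (106.3759765625, 55.230804443359375), 54.757450103759766)
scene 40 [[-15.5, -76.2, 33.4], [-2.7, -33.3, 35.9], [39.8, 6.4, 39.2]] ((7.513033866882324, -42.01388931274414), (38.91699981689453, 91.9954605102539), 20.212078094482422)
```

View pics/i.png

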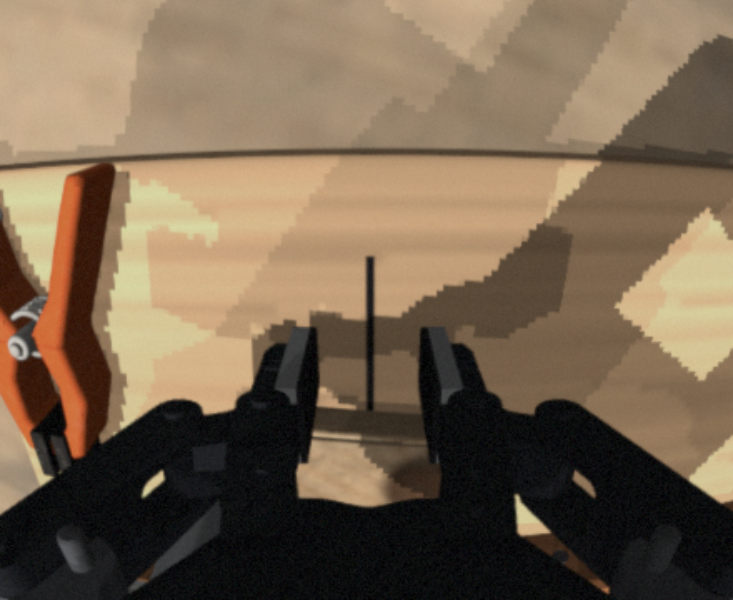

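Wrist view: the offcut's near edge lies between and ahead of the fingers (v≈410–435), nearly parallel, with the clamp clear to the left. Now the push to the fence.

Emit:
servo_tool(
  deltas=[0.2, 0, 0, 0, 0, 0, 0.15, 0, 0, 0, 0, 0, 0.15, 0, 0, 0, 0, 0, 0.1, 0, 0, 0, 0, 0, 0.1, 0, 0, 0, 0, 0, 0, 0, 0, 0, 0, 0],
)

```text
time: 23.52
tool_pos: [0.4832, -0.1946, 0.0272]
tool_rot: [0.707, -0.707, -0.021, 0.021]
contact_force: [-0.3, -0.4, 0.2]
gripper_width: 0.349
```

Emit:
servo_tool(
  deltas=[0.07, 0, 0, 0, 0, 0, 0.07, 0, 0, 0, 0, 0, 0, 0, 0, 0, 0, 0],
)

```text
time: 23.9
tool_pos: [0.4839, -0.1946, 0.0271]
tool_rot: [0.707, -0.707, -0.018, 0.025]
contact_force: [-14.4, -0.6, 10.1]
gripper_width: 0.347
```

Emit:
servo_tool(
  deltas=[-0.5, 0, 0, 0, 0, 0, 0, -0.9, 0, 0, 0, 0, 0, -0.9, 0, 0, 0, 0, 0.6, 0, 0.75, 0, 0, 0, 0.6, 0, 0.75, 0, 0, 0, 0.55, 0, 0.75, 0, 0, 0, 0, 0.9, 0, 0, 0, 0, 0, 0.9, 0, 0, 0, 0, 0, 0, 0, 0, 0, 0],
  grip=-1,
)

```text
time: 25.02
tool_pos: [0.5184, -0.1239, 0.0248]
tool_rot: [0.708, -0.706, -0.019, 0.023]
contact_force: [-0.4, 0.6, -0.2]
gripper_width: 0.001
```

```bash
python3 -c "
from chk import *
print(jig(manip.state()['tool_pos']),manip.state()['contact_force']);off((33,40),(-35,46,-84,12))"
```

```text
[0.01830139 0.03311816 0.02484202] [-0.39693317  0.6043477  -0.16756566]
side 316 [[-8.9, -80.8, 34.0], [12.1, -35.5, 37.6], [43.7, 5.9, 39.4]] ((17.702686309814453, -36.485897064208984), (56.3785285949707, 91.84224700927734), 0.052436865866184235)
scene 352 [[-8.4, -78.7, 33.2], [16.4, -35.9, 36.5], [44.8, 7.0, 39.7]] ((17.527740478515625, -35.534950256347656), (90.53511810302734, 56.76018524169922), 88.06455993652344)
```

Emit:
servo_tool(
  deltas=[0, 0, -0.15, 0, 0, 0, 0, 0, -0.1, 0, 0, 0, 0, 0, -0.1, 0, 0, 0, 0, 0, -0.1, 0, 0, 0, 0, 0, -0.05, 0, 0, 0, 0, 0, 0, 0, 0, 0],
)

```text
time: 25.88
tool_pos: [0.5222, -0.1399, 0.028]
tool_rot: [0.707, -0.707, -0.021, 0.021]
contact_force: [-0.1, 1.8, 4.7]
gripper_width: -0.002
```

Emit:
servo_tool(
  deltas=[0, 0, -0.06, 0, 0, 0, 0, 0, -0.05, 0, 0, 0, 0, 0, 0, 0, 0, 0],
)

```text
time: 26.25
tool_pos: [0.5223, -0.1428, 0.0279]
tool_rot: [0.707, -0.707, -0.021, 0.021]
contact_force: [0.1, 3.7, 5.7]
gripper_width: -0.0
```

```bash
python3 -c "
from chk import *
print(jig(manip.state()['tool_pos']),manip.state()['contact_force']);off((33,40),(-35,46,-84,5))"
```

```text
[0.02112304 0.01396003 0.02790823] [0.09580286 3.71932848 5.69217177]
side 295 [[-9.3, -80.7, 34.0], [12.7, -38.9, 37.7], [43.3, -0.4, 39.5]] ((17.746807098388672, -40.010658264160156), (56.36520004272461, 86.27002716064453), 0.007592820096760988)
scene 337 [[-8.4, -81.9, 33.3], [17.1, -41.2, 36.3], [44.9, 0.1, 39.4]] ((17.556316375732422, -40.759254455566406), (57.149593353271484, 85.95709228515625), 1.62166166305542)
```

Emit:
servo_tool(
  deltas=[0, 0, -0.06, 0, 0, 0, 0, 0, 0, 0, 0, 0],
)

```text
time: 26.6
tool_pos: [0.5223, -0.1432, 0.0279]
tool_rot: [0.708, -0.705, -0.021, 0.021]
contact_force: [-1.4, 8.7, 8.3]
gripper_width: 0.0
```

Emit:
servo_tool(
  deltas=[0, 0, -0.06, 0, 0, 0, 0, 0, 0, 0, 0, 0],
)

```text
time: 26.85
tool_pos: [0.5223, -0.1435, 0.0279]
tool_rot: [0.709, -0.704, -0.021, 0.021]
contact_force: [-1.0, 14.0, 10.6]
gripper_width: -0.002
```

Firm against the stop. I back off and take a look.

Emit:
servo_tool(
  deltas=[0, 0, 0.5, 0, 0, 0, 0, -0.9, 0.2, 0, 0, 0, 0, -0.9, 0, 0, 0, 0, 0, -0.9, 0, 0, 0, 0, 0, -0.9, 0, 0, 0, 0, 0, -0.9, 0, 0, 0, 0, 0, -0.9, 0, 0, 0, 0, 0, 0, 0, 0, 0, 0],
)

```text
time: 27.85
tool_pos: [0.5218, -0.1263, 0.1911]
tool_rot: [-0.706, 0.708, 0.022, -0.02]
contact_force: [-0.0, -0.1, 0.4]
gripper_width: 0.002
```

Run:
```python
from chk import *
print(manip.state()['tool_pos']);off((33,40),(-35,46,-84,25));stop()
w=grab('wrist');a=grab('side')
i=cv2.resize(w['image'][60:290,90:400,::-1],(440,326),interpolation=2);j=cv2.resize(a['image'][170:280,240:380,::-1],(415,326),interpolation=2)
cv2.imwrite('pics/j.png',cv2.resize(np.hstack([i,j]),(800,305)))
```

```text
[ 0.52180539 -0.12632949  0.1911425 ]
side 291 [[-9.1, -82.2, 34.2], [12.4, -39.3, 37.7], [44.4, -2.0, 39.5]] ((17.2845458984375, -41.48478317260742), (56.70195770263672, 84.44254302978516), 0.06807348877191544)
scene 323 [[-7.9, -81.9, 33.6], [17.8, -41.2, 36.4], [45.3, -0.4, 39.7]] ((17.73382568359375, -40.73060607910156), (85.33930969238281, 56.79701232910156), 89.10449981689453)
side 456
[[-9, -82, 24], [-4, -87, 37], [2, -88, 30], [10, -92, 82], [11, -95, 45], [12, -81, 38], [12, -96, 51], [13, -101, 36], [15, -100, 27], [17, -99, 48], [19, -100, 84], [21, -100, 56], [23, -101, 61], [26, -100, 77], [28, -100, 57], [30, -99, 34], [37, -100, 80], [44, -90, 29], [48, -89, 33], [50, -97, 73], [51, -93, 63], [51, -95, 46], [52, -87, 66], [53, -90, 38], [54, -97, 36], [72, -93, 75]]
scene 201
[[-8, -83, 31], [-3, -84, 35], [9, -95, 70], [11, -94, 47], [12, -98, 73], [12, -90, 86], [13, -91, 28], [14, -94, 79], [15, -93, 88], [16, -87, 38], [20, -95, 87], [26, -85, 36], [30, -84, 36], [34, -98, 86], [41, -82, 37], [45, -96, 87], [48, -96, 89], [50, -103, 69], [51, -83, 81], [52, -101, 55], [53, -100, 27], [55, -104, 88], [59, -90, 89], [70, -95, 77], [77, -85, 72], [81, -94, 74]]
```

View pics/j.png

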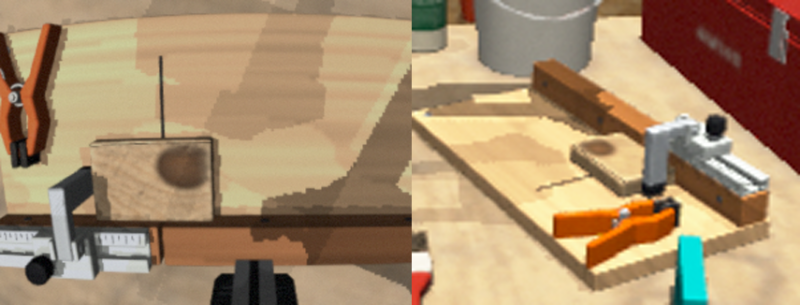

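Picture: the stop hangs down (48,230 left; 655,165 right), the offcut lies flat against fence and stop, the clamp is untouched. I check flushness numerically from the wrist image.

Run:
```python
from h import *
T=wpose();f=grab('wrist');g=cv2.GaussianBlur(cv2.cvtColor(f['image'],7).astype(np.float32),(3,3),0)
# crop->px: u=90+x*.7045*... (800px <-855, 440 for 310)
k=310/440*855/800; 
U=lambda x:90+x*k; V=lambda y:60+y*k*1.0
us=np.arange(int(U(102)),int(U(205)),3)
def edge(v0,v1,z,us=us):
    pts=[]
    for u in us:
        col=np.diff(g[int(v0):int(v1),u]);i=np.argmin(col);pts.append(wray(T,f,u,v0+i+.5,z)[:2])
    p=np.array(pts);c=np.polyfit(p[:,1],p[:,0],1);r=p[:,0]-np.polyval(c,p[:,1]);ok=abs(r)<.002;c=np.polyfit(p[ok,1],p[ok,0],1)
    return c.round(4),ok.mean(),np.polyval(c,[-.245,-.155]).round(4)
print('far edge offcut(top z.036) -> dark gap/fence face',edge(int(V(205)),int(V(228)),.036))
print('near edge dark line',edge(int(V(128)),int(V(150)),.036))
print('bed near edge',edge(int(V(5)),int(V(40)),.018,np.arange(int(U(70)),int(U(330)),4)))
# end edges: print grey rows
for v in(V(150),V(175),V(200)): 
    r=g[int(v)];d=np.diff(r[int(U(70)):int(U(120))]);u=int(U(70))+np.argmax(abs(d))+.5;print('right end',wray(T,f,u,v,.036).round(4))
print(g[int(V(125)):int(V(150)),int(U(150))].round(),g[int(V(205)):int(V(230)),int(U(150))].round())
```

```text
far edge offcut(top z.036) -> dark gap/fence face (array([-0.0625,  0.5416]), np.float64(1.0), array([0.5569, 0.5513]))
near edge dark line (array([-0.0526,  0.4815]), np.float64(1.0), array([0.4944, 0.4897]))
bed near edge (array([0.0158, 0.4116]), np.float64(0.16326530612244897), array([0.4077, 0.4092]))
right end [ 0.5034 -0.2533  0.036 ]
right end [ 0.5219 -0.2443  0.036 ]
right end [ 0.5415 -0.2497  0.036 ]
[187. 189. 190. 189. 185. 179. 174. 170. 154. 114.  85. 106. 151. 168.
 161. 160. 163. 165.] [166. 162. 160. 162. 168. 172. 170. 161. 151. 146. 140. 119.  84.  56.
  46.  43.  47.  63.  77.]
```

```bash
python3 -c "
from h import *
print(manip.job_done(),manip.state()['time'])"
```

```text
the job is handed in; nothing more can be done
the job is handed in; nothing more can be done
```

I pushed the stop down, tipped the offcut flat and pushed it home against the fence and the stop. I handed the job in at about 28 s of robot time. I gripped and lifted nothing.

**Stop:** the first push from behind left the arm near its balance point, with the finger wedged on its elbow (33 N upwards). A second, higher push brought it down. The last picture and depth points show it hanging fully down, front face at jig x ≈ 10 mm.

**Offcut:** I tipped it onto its wide face, pushed it to the fence and slid it along to the stop. It turned slightly on the way, so I squared it against the fence again and pushed its end firmly against the stop (14 N).

**Last checks:**
- **Flat:** the top is at about 36 mm.
- **Along the fence:** the two edges I measured came out at 0.053 and 0.063 rad, against about 0.058 for the fence. That is flush to about half a millimetre, within measuring accuracy.
- **At the stop:** I judged this from the push force and the last picture. My numeric check of that end was too scattered to use (about 9 mm).
- **Everything else:** I kept clear of the other things. The clamp is where it was in the last picture; I did not re-measure the rest. The fingers were well clear when I handed in.

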